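Tug-test the sensor plugs and draw out the loose one

TASK

One of the three plugs in the sensor interface unit has a worn catch; the other two are locked and will not come out. Find it by feel: hook the shut fingers behind each pull tab and tug it gently towards the front, easing off any plug that holds (the tabs crack if pinched or yanked hard). Draw the one that gives way right out of its socket and leave it lying flat in its lane on the deck, with the other two still fully home and the things round about undisturbed.

Things in the scene. Friction and masses are not known exactly. Their poses are not given: they have to be found in the camera images.
- unit: Fixed light grey bench unit. Origin: mid-width on the table; +x points away from the robot (turned up to 0.4 rad), from front lip to housing. Deck: x -120 to 30, 270 wide, top at z 20, front lip 8 high (x -120 to -112). Housing: x 30 to 130, top at z 75, with three sockets in its front face at y 80, 0, -80 (plugs 1, 2, 3). Each lane on the deck lies between ribs 8 high, 39 apart.
- mouth (a point): Middle of the middle socket's mouth, in the housing's front face, at deck height (unit x 30, y 0, z 20); axes as the unit's. A plug at home goes 40 deep past the mouth and leaves 52 free between the inner face of its tab and this face. Drawn 40 towards -x it is just out of its socket; after 82 it meets the front lip.
- catches (a point): Middle of the row of three unseen catches inside the sockets (unit x 50, y 0, z 44). The worn catch, in any one of the three, is a rounded sprung slide: it gives way to a pull of about 8 to 12 N along the unit's -x within the first 6 mm; then the plug slides freely. The two sound catches allow about 1 mm of play and never give way.
- plug_1: Plug 1, the left one (lane at unit y +80) of three identical black plastic plugs, 0.1 to 0.2 kg, lying flat: body 100 (x) x 36 (y) x 24 high. Origin: centre of its underside; +x points into the socket. At its outer end (x -50 to -42) an upright pull tab, 36 wide x 8 thick, rises to 64 above the origin. Fully home, its origin is at unit x 20, z 20.
- plug_2: Plug 2, the middle one (lane at unit y 0) of three identical black plastic plugs, 0.1 to 0.2 kg, lying flat: body 100 (x) x 36 (y) x 24 high. Origin: centre of its underside; +x points into the socket. At its outer end (x -50 to -42) an upright pull tab, 36 wide x 8 thick, rises to 64 above the origin. Fully home, its origin is at unit x 20, z 20.
- plug_3: Plug 3, the right one (lane at unit y -80) of three identical black plastic plugs, 0.1 to 0.2 kg, lying flat: body 100 (x) x 36 (y) x 24 high. Origin: centre of its underside; +x points into the socket. At its outer end (x -50 to -42) an upright pull tab, 36 wide x 8 thick, rises to 64 above the origin. Fully home, its origin is at unit x 20, z 20.
- bottle: Bystander: white plastic bottle, 60 across, 160 high, standing on the table. Origin: centre of its underside.
- specimen_tray: Bystander: white open tray 120 x 80 x 30. Origin: centre of its underside.
- screwdriver: Bystander: screwdriver lying on the table, handle to its own -x.
- fixture_block: Bystander: aluminium block 70 x 50 x 35. Origin: centre of its underside.

How it is judged (in metres and radians):
At the end, for the whole second after the job is handed in: The plug with the worn catch is wholly out of its socket (drawn at least 43 mm from home, so its nose is 3 mm or more clear), lying flat (within 0.1 rad), on the deck (height within 5 mm) in its own lane (within 10 mm) and still; the other two plugs are home within 4 mm (((x of plug_1 in the frame of unit below -0.023 m and z of plug_1 in the frame of unit between 0.015 and 0.025 m and y of plug_1 in the frame of unit between 0.07 and 0.09 m and angle between plug_1's own z axis and vertical below 0.1 rad and linear speed of plug_1 below 0.02 m/s and x of plug_2 in the frame of unit between 0.016 and 0.024 m and x of plug_3 in the frame of unit between 0.016 and 0.024 m) or (x of plug_2 in the frame of unit below -0.023 m and z of plug_2 in the frame of unit between 0.015 and 0.025 m and y of plug_2 in the frame of unit between -0.01 and 0.01 m and angle between plug_2's own z axis and vertical below 0.1 rad and linear speed of plug_2 below 0.02 m/s and x of plug_1 in the frame of unit between 0.016 and 0.024 m and x of plug_3 in the frame of unit between 0.016 and 0.024 m) or (x of plug_3 in the frame of unit below -0.023 m and z of plug_3 in the frame of unit between 0.015 and 0.025 m and y of plug_3 in the frame of unit between -0.09 and -0.07 m and angle between plug_3's own z axis and vertical below 0.1 rad and linear speed of plug_3 below 0.02 m/s and x of plug_1 in the frame of unit between 0.016 and 0.024 m and x of plug_2 in the frame of unit between 0.016 and 0.024 m))); the robot touches nothing.
It fails at once if the fingers load any plug with more than 60 N (pinched or yanked) (contact force between the fingers and plug_1 above 60 N or contact force between the fingers and plug_2 above 60 N or contact force between the fingers and plug_3 above 60 N).
It fails at once if a bystander (bottle, tray, screwdriver or block) is moved more than 30 mm (distance of any of bottle, specimen_tray, screwdriver, fixture_block from where it was at the start of the episode above 0.03 m).
It also fails if it takes over 43 s, if anything falls off the work surface, if the arm or the gripper's body presses on something with over 40 N, if the wrist force passes 120 N, or if a joint passes its speed limit or range.

ROBOT

A 6-joint arm with a two-finger parallel gripper is mounted at the origin on the work surface. World frame = base frame: x ahead of the robot, y to its left, z up, the work surface at z = 0. Lengths are in mm, angles in rad, forces in N, time in s.
With the tool pointing down it reaches from about 350 to 975 mm from the base axis. Payload 7.1 kg.
Tool frame: the origin (TCP) lies at the very end of the fingers, on their centre line; the grasp point (between the pads) lies 19 mm behind it (ctrl.grasp_offset is the distance from the TCP to the grasp point, in mm); z points along the fingers, y is the line along which they close (so a half turn about z gives the same grasp; the last joint's range is limited). The gripper opens to 88 mm and grips with 3 to 60 N. Pads are 20 mm wide; open, the fingers measure 115 mm over their backs; the gripper's body (75 mm by 178 mm) begins 61 mm behind the grasp point.
Start: joints at [1.297, 0.423, 1.63, -0, 1.089, -0.019], TCP at [157.501, 604.813, 222.675] pointing down, gripper open.
Joint ranges: [-3, 3], [-0.9, 2.11], [0.09, 2.58], [-1.31, 4.45], [0.11, 2.69], [-2.54, 2.54]. Speed limits (rad/s): [2.39, 2.39, 3.01, 3.14, 3.14, 3.14].

INTERFACE

Orientations are given as a rotation vector (axis times angle).
In Python, from workcell import ctrl, viewer, ticket, models gives the robot as it stands.
- The arm moves only by the tool play_rows, never from a script. Its arguments are lists of equal length, an entry for each row: "dp": the shift along the world's x, y, z in mm, a list of three; "yaw": the turn about the world's z in degrees. In form: {"dp": [[tx, ty, tz], ...], "yaw": [yaw, ...]}. A call has 1 to 8 rows; each row shifts and turns the commanded pose from where the row before left it; what a row does not reach is not made up. A row lasts 1/12 s, in which the tool goes at most 41.7 mm and 7.16 degrees, less where a joint would pass 70% of its speed; a pose out of reach is approached as far as the arm can. A call is refused whole if a number of a shift passes 41.7 or a number of a turn 7.16, either way. A call with a gripper value outside its range is refused whole. "gripper" is the closure, from 0 (fully open) to 1 (shut), set as the call begins (left out, the last holds). The fingers move at their own pace and stop on an object; the grip force is fixed at half the most. Time passes only in rows, so rows that do not move let the fingers close. It gives the time, the measured TCP pose, the force, the opening and the grip force at its end, in the units of the state.
- ctrl.get_obs(): the state, without advancing time (a new reading comes with each control period).
- viewer.get_image(name): name is "side" or "top" or "wrist"; returns a dict with "pixels" (384x512x3 uint8, red, green, blue), "range_z" (384x512 float32, mm along the optical axis (not along the pixel's ray), 0 where there is no reading), "fx", "fy", "cx", "cy" (pixels), "T" (4x4, takes a point from camera to world coordinates); the wrist camera has in their place "hand_eye" (4x4, takes a point from camera to tool coordinates, whose origin is the TCP and whose axes are the flange's). Camera axes: x right, y up, looking along -z (the intrinsics and any distortion apply to the point x, -y, -z); pixel columns grow to the right and rows downward; lengths in mm; the calibration is good to about 2 mm. A picture is of the moment at which its call begins: read the wrist's pose just before it.
- ticket.close_job(): hands the job in; it is judged then, once.
Trained networks look in a picture, given as the dict that the camera call returned (one of the last four; its "shot" number tells which), for a name from the list of things; names that differ only in an ending like _2 or _b are one class to them, and where a whole thing is asked for, a point or a joint stands for the part that bears it (a point fixed in the world has none). Each returns a list of dicts, best first, with "conf" (0 to 1); they miss things now and then, are a little off and sometimes report something else, mostly with a low value. They report only what shows in the picture. A call takes as long as a camera call.
- models.look_for(picture, name): "bbox" ([centre column, centre row, width, height] in pixels, round what is visible of it).
- models.landmark_of(picture, name): "location" ([column, row] in pixels: a listed point, or the origin of a listed thing).
The state is a dict: "t": time; "qpos": joint angles; "qvel": joint speeds; "joint_torque": joint torques, N m; "ee_pos": TCP position; "orientation": TCP orientation; "ft_force": force on the tool from outside, world axes, zero at the start; "moment": the same for the moment, N m; "width": finger opening in mm; "grasp_force": force on a finger pad.
Only numpy, scipy, OpenCV 4.12 (cv2) and the standard library are available. Lean on these libraries where they do the work, as an engineer would, in place of code of your own. Each camera call takes 0.05 s, during which the arm holds its last target. There are 200 camera calls.

## Working session

There is one attempt and no reset: what is moved stays moved. The work goes in short steps, Python scripts to look and compute and a tool call to move; the robot and the scene stay as the last step left them, time stands still between calls to the robot, and variables do not carry over. Pictures are saved under pics/ and viewed, at most 10 in all, crops included, and the job is handed in when it is done.

Besides the shell and the picture viewer there is one more tool, called after "Call:" as a command line: name --pt "numbers of a row" for each row, then --argument value for the rest. play_rows: Moves the arm, as the interface text tells. Its arguments: {"type":"object","properties":{"dp":{"type":"array"},"yaw":{"type":"array"},"gripper":{"type":"number"}},"required":["dp","yaw"]}

```bash
mkdir -p pics; cat > h.py <<'E'
import numpy as np, cv2
from workcell import ctrl, viewer, ticket, models
def cloud(p,T=None):
    z=p["range_z"]; T=p["T"] if T is None else T
    v,u=np.mgrid[0:z.shape[0],0:z.shape[1]]
    P=np.stack([(u-p["cx"])/p["fx"]*z,-(v-p["cy"])/p["fy"]*z,-z,np.ones_like(z)],-1)
    W=(P@np.array(T).T)[...,:3]; W[z<=0]=np.nan
    return W
E
python3 - <<'E'
from h import *
o=ctrl.get_obs(); print(o["t"],o["ee_pos"],o["orientation"],o["ft_force"],o["width"])
ims=[]
for n in ("top","side"):
    p=viewer.get_image(n); ims.append(p["pixels"]); print(n,[k for k in p],p["fx"],p["cx"],p["cy"])
    W=cloud(p); np.save(n+".npy",W); cv2.imwrite(n+"_raw.png",p["pixels"][...,::-1])
    for m in ("unit","mouth","plug_1","bottle","specimen_tray","screwdriver","fixture_block"):
        for r in models.landmark_of(p,m)[:3]:
            c,rr=map(int,np.round(r["location"])); print(m,round(r["conf"],2),c,rr,W[min(max(rr,0),383),min(max(c,0),511)].round(0))
im=np.vstack(ims)[...,::-1]; cv2.imwrite("pics/a.png",cv2.resize(im,(400*1,600)) if 0 else np.hstack([cv2.resize(i[...,::-1],(400,300)) for i in ims]))
cv2.imwrite("pics/top.png",ims[0][...,::-1])
E
```

```text
0.0 [157.37877503 604.26413393 221.89202382] [-3.99210795e-01 -3.11589975e+00  2.46887787e-03] [-0.39840217  0.85743026 -0.2735869 ] 88.11403066821077
top ['pixels', 'range_z', 'fx', 'fy', 'cx', 'cy', 'T', 'shot'] 392.46583347360746 265.88499634484106 201.47035659219563
unit 0.62 281 194 [556. -23.  42.]
mouth 0.73 282 183 [590. -25.  46.]
plug_1 0.77 276 190 [568.  -7.  42.]
plug_1 0.69 252 189 [570.  67.  42.]
plug_1 0.63 304 191 [566. -93.  44.]
bottle 0.96 403 176 [ 618. -396.   45.]
specimen_tray 0.75 142 175 [617. 422.   3.]
specimen_tray 0.68 281 190 [568. -22.  42.]
screwdriver 0.6 414 252 [ 389. -432.   12.]
fixture_block 0.91 149 236 [420. 376.  35.]
side ['pixels', 'range_z', 'fx', 'fy', 'cx', 'cy', 'T', 'shot'] 444.0281934631846 244.26621735411746 191.12512355522486
unit 0.98 257 201 [555. -38.  30.]
mouth 0.76 263 193 [585. -27.  42.]
plug_1 0.84 262 200 [573. -40.  26.]
plug_1 0.84 272 215 [ 560. -120.   41.]
plug_1 0.59 250 185 [573.  37.  29.]
bottle 0.82 351 286 [ 610. -443.   42.]
specimen_tray 0.59 211 122 [627. 433.   3.]
specimen_tray 0.35 257 204 [550. -47.  28.]
screwdriver 0.65 285 331 [ 396. -444.   -1.]
fixture_block 0.74 169 148 [412. 347.  31.]
fixture_block 0.35 261 199 [570. -38.  32.]
```

View pics/a.png

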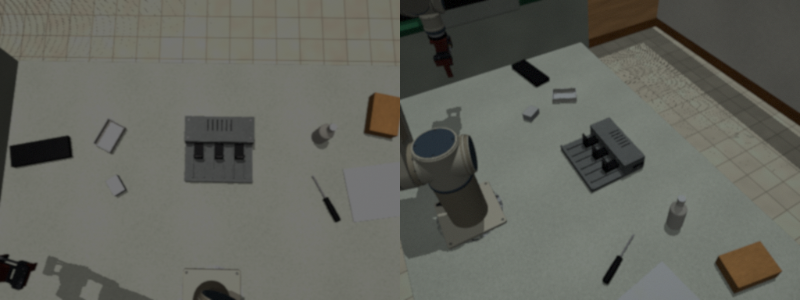

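The pictures show the unit ahead of the robot (top view, about column 220, row 148 of the reduced picture) and nearly square to it. The bystanders are well clear. I'll fit the housing top and the tab tops by depth.

```bash
python3 - <<'E'
from h import *
W=np.load("top.npy"); raw=cv2.imread("top_raw.png")
m=(abs(W[...,1]+20)<200)&(W[...,0]>400)&(W[...,0]<750)
def fit(mm,n):
    P=W[mm][:,:2].astype(np.float32); r=cv2.minAreaRect(P); print(n,len(P),r,np.median(W[mm][:,2]), P.mean(0))
h=m&(abs(W[...,2]-75)<8)&(W[...,0]>585); fit(h,"housing")
d=m&(W[...,2]>12)&(W[...,2]<90); fit(d,"all")
b=m&(W[...,2]>70)&(W[...,0]<580)
n,l,s,c=cv2.connectedComponentsWithStats(b.astype(np.uint8))
for i in range(1,n):
    if s[i,4]>3: fit(l==i,"tab")
crop=raw[130:260,210:350]; cv2.imwrite("pics/b.png",cv2.resize(crop,None,fx=5,fy=4.5,interpolation=2)[:600,:800])
W=np.load("side.npy"); m=(abs(W[...,1]+20)<200)&(W[...,0]>400)&(W[...,0]<750)
fit(m&(abs(W[...,2]-75)<5)&(W[...,0]>585),"side housing")
fit(m&(W[...,2]>12)&(W[...,2]<90),"side all")
b=m&(W[...,2]>72)&(W[...,0]<575)
n,l,s,c=cv2.connectedComponentsWithStats(b.astype(np.uint8))
for i in range(1,n):
    if s[i,4]>3: fit(l==i,"tab")
E
```

```text
housing 2860 ((640.2451782226562, -16.66632080078125), (101.6530990600586, 268.6737060546875), 0.23773279786109924) 73.31376361047592 [639.3281  -17.80683]
all 7295 ((565.3641967773438, -17.697494506835938), (251.35523986816406, 269.9826354980469), 0.3635231852531433) 39.95178730496991 [566.06903  -17.923143]
tab 48 ((533.9697875976562, 62.6378173828125), (9.128556251525879, 33.18879318237305), 0.3169926106929779) 80.51554118403249 [533.9054    62.545483]
tab 36 ((533.1664428710938, -17.46106719970703), (6.955784797668457, 32.67096710205078), 0.3191514313220978) 82.39057042581419 [533.3954   -17.390913]
tab 47 ((533.9736328125, -97.64215087890625), (8.597517013549805, 33.75285720825195), 0.8245443105697632) 82.15924997729894 [533.72815  -97.560165]
side housing 1805 ((640.575439453125, -22.58624267578125), (103.21817016601562, 274.4194641113281), 0.016832631081342697) 74.1159006956459 [638.9958   -31.494274]
side all 5618 ((565.8109741210938, -21.254776000976562), (277.4195251464844, 253.54737854003906), 89.71055603027344) 40.60520384762958 [566.25415  -40.590927]
tab 37 ((534.76611328125, 55.739356994628906), (39.99919509887695, 10.129799842834473), 86.49446868896484) 80.87990848946788 [533.2043    54.624428]
tab 36 ((533.8339233398438, -22.476926803588867), (37.95719528198242, 9.20869255065918), 89.2853775024414) 81.47190880655023 [532.981    -23.854523]
tab 40 ((533.3212890625, -101.65934753417969), (37.709381103515625, 12.187735557556152), 88.15740966796875) 81.81740404415893 [ 533.5007  -104.10443]
```

View pics/b.png

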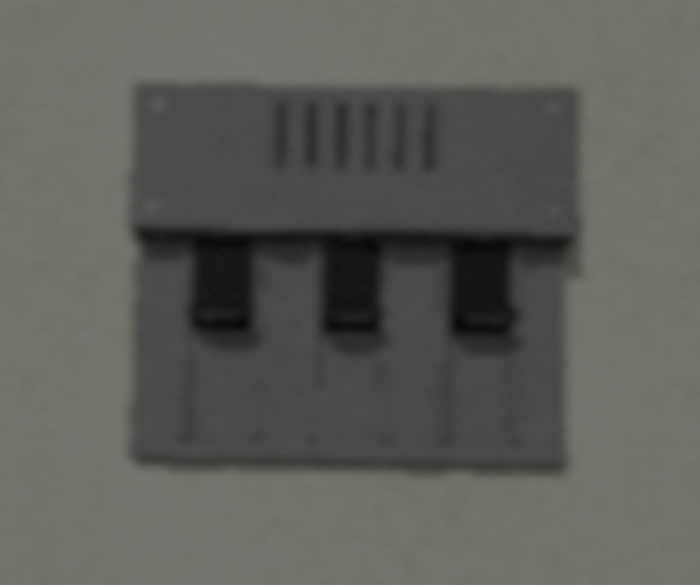

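Call:
play_rows --pt "25 -33 0" --pt "25 -33 0" --pt "25 -33 0" --pt "25 -33 0" --pt "25 -33 0" --pt "25 -33 0" --pt "25 -33 0" --pt "25 -33 0" --yaw '[2, 2, 2, 2, 2, 2, 2, 0.6]' --gripper 1

```text
t: 1.47
ee_pos: [358.3, 339.2, 223.0]
orientation: [-0.003, 3.141, 0.001]
ft_force: [0.7, 0.9, -0.6]
width: 37.9
grasp_force: 0.0
```

Call:
play_rows --pt "25 -33 0" --pt "25 -33 0" --pt "25 -33 0" --pt "25 -33 0" --pt "25 -33 0" --pt "25 -33 0" --pt "25 -33 0" --pt "25 -33 0" --yaw '[0, 0, 0, 0, 0, 0, 0, 0]'

```text
t: 2.13
ee_pos: [558.5, 74.8, 222.9]
orientation: [0.0, 3.141, 0.0]
ft_force: [0.2, 0.6, 0.2]
width: 0.6
grasp_force: 0.0
```

Call:
play_rows --pt "7 -14 -20" --pt "0 0 -30" --pt "0 0 -30" --pt "0 0 0" --yaw '[0, 0, 0, 0]'

```text
t: 2.47
ee_pos: [561.1, 61.8, 137.8]
orientation: [-0.002, -3.133, 0.001]
ft_force: [-1.4, -0.4, 0.1]
width: 0.6
grasp_force: 0.0
```

```bash
python3 - <<'E'
from h import *
from scipy.spatial.transform import Rotation as R
o=ctrl.get_obs(); print(o["t"],o["ee_pos"],R.from_rotvec(o["orientation"]).as_matrix().round(3),o["ft_force"],o["width"],o["qpos"])
p=viewer.get_image("wrist"); T=np.eye(4);T[:3,:3]=R.from_rotvec(o["orientation"]).as_matrix();T[:3,3]=o["ee_pos"]
W=cloud(p,T@p["hand_eye"]); np.save("wrist.npy",W); cv2.imwrite("pics/w.png",p["pixels"][...,::-1])
m=(W[...,2]>70)&(W[...,2]<90)&(W[...,0]<575)&(W[...,0]>510)
n,l,s,c=cv2.connectedComponentsWithStats(m.astype(np.uint8))
for i in range(1,n):
    if s[i,4]>60: print(s[i],cv2.minAreaRect(W[l==i][:,:2].astype(np.float32)),np.median(W[l==i][:,2]))
h=(abs(W[...,2]-75)<4)&(W[...,0]>580)&(W[...,0]<720); print("housing front",h.sum(),np.percentile(W[h][:,0],[1,5,50]))
E
```

```text
2.4667 [561.10812318  61.83892856 137.80270731] [[-1.     0.001 -0.009]
 [ 0.001  1.    -0.001]
 [ 0.009 -0.001 -1.   ]] [-1.39190329 -0.42375381  0.1230273 ] 0.5516224488418544 [ 8.86751945e-02  4.51999507e-01  1.81835883e+00  1.99879400e-05
  8.79858538e-01 -1.48100715e+00]
[  7 166  62  15 833] ((533.0499267578125, -98.33313751220703), (9.150181770324707, 37.000999450683594), 0.005665189120918512) 83.17047758883098
[118 166  55  14 721] ((532.5451049804688, -18.45063591003418), (36.083553314208984, 8.620584487915039), 89.45249938964844) 83.29412234415432
[228 166  50  14 684] ((532.452880859375, 61.201194763183594), (8.694695472717285, 35.61604309082031), 0.07179948687553406) 83.5257486180943
housing front 12529 [589.11858536 589.87918782 609.06712482]
```

View pics/w.png

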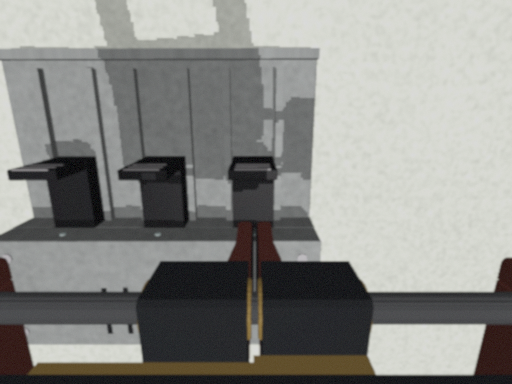

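The wrist view shows the shut fingers (column 255, row 225) between tab 1 (column 252, row 170) and the housing. The measured tab positions agree with the top view. Next is the descent.

Call:
play_rows --pt "0 -1 -25" --pt "0 0 -25" --pt "0 0 -20" --pt "0 0 -12" --pt "0 0 -6" --pt "0 0 0" --pt "0 0 0" --yaw '[0, 0, 0, 0, 0, 0, 0]'

```text
t: 3.1
ee_pos: [565.4, 62.1, 55.8]
orientation: [-0.001, 3.14, 0.0]
ft_force: [-0.0, 0.7, -0.4]
width: 0.4
grasp_force: 0.0
```

Call:
play_rows --pt "-5 0 -3" --pt "-5 0 0" --pt "-3 0 0" --pt "0 0 0" --pt "-1 0 0" --pt "-1 0 0" --pt "0 0 0" --yaw '[0, 0, 0, 0, 0, 0, 0]'

```text
t: 3.68
ee_pos: [549.7, 61.8, 51.9]
orientation: [0.0, 3.141, 0.0]
ft_force: [0.8, -0.7, -0.5]
width: 0.7
grasp_force: 0.2
```

Call:
play_rows --pt "-1 0 0" --pt "0 0 0" --pt "-1 0 0" --pt "0 0 0" --yaw '[0, 0, 0, 0]'

```text
t: 4.02
ee_pos: [549.1, 61.9, 51.9]
orientation: [-0.0, 3.138, 0.0]
ft_force: [5.5, 0.2, -2.8]
width: 0.1
grasp_force: 2.5
```

Call:
play_rows --pt "-1 0 0" --pt "0 0 0" --pt "0 0 0" --yaw '[0, 0, 0]'

```text
t: 4.27
ee_pos: [549.1, 61.9, 52.0]
orientation: [-0.0, 3.137, 0.0]
ft_force: [7.5, -0.9, -4.2]
width: 0.6
grasp_force: 4.0
```

Call:
play_rows --pt "-1 0 0" --pt "0 0 0" --pt "0 0 0" --yaw '[0, 0, 0]'

```text
t: 4.52
ee_pos: [549.1, 62.0, 52.2]
orientation: [-0.0, 3.134, 0.001]
ft_force: [11.0, -1.4, -6.2]
width: 0.4
grasp_force: 5.3
```

Call:
play_rows --pt "-1 0 0" --pt "0 0 0" --pt "-1 0 0" --pt "0 0 0" --pt "0 0 0" --yaw '[0, 0, 0, 0, 0]'

```text
t: 4.93
ee_pos: [549.3, 62.0, 52.6]
orientation: [-0.0, 3.13, 0.001]
ft_force: [15.6, -0.5, -8.9]
width: 0.1
grasp_force: 8.0
```

Plug 1 holds at 15.6 N without moving, so it is locked. I'll ease off and go to plug 2.

Call:
play_rows --pt "4 0 0" --pt "6 0 0" --pt "8 0 0" --pt "2 0 20" --pt "0 0 25" --pt "0 -5 15" --pt "0 -35 0" --pt "0 -35 0" --yaw '[0, 0, 0, 0, 0, 0, 0, 0]'

```text
t: 5.6
ee_pos: [564.4, -12.9, 112.9]
orientation: [-0.005, 3.14, 0.0]
ft_force: [-0.1, -0.5, -1.6]
width: 0.4
grasp_force: 0.0
```

Call:
play_rows --pt "0 -5 0" --pt "0 0 0" --pt "0 0 -20" --pt "0 0 -22" --pt "0 0 -18" --pt "-5 0 0" --pt "-5 0 0" --pt "0 0 0" --yaw '[0, 0, 0, 0, 0, 0, 0, 0]'

```text
t: 6.27
ee_pos: [552.3, -17.4, 51.9]
orientation: [0.001, -3.14, -0.0]
ft_force: [0.1, 0.7, 0.1]
width: 0.6
grasp_force: 0.0
```

Call:
play_rows --pt "-2 0 0" --pt "-1 0 0" --pt "-1 0 0" --pt "-1 0 0" --pt "0 0 0" --pt "0 0 0" --yaw '[0, 0, 0, 0, 0, 0]'

```text
t: 6.77
ee_pos: [549.2, -18.3, 52.2]
orientation: [0.0, 3.14, -0.0]
ft_force: [2.3, 0.1, 1.4]
width: 0.4
grasp_force: 0.8
```

Call:
play_rows --pt "-1 0 0" --pt "0 0 0" --pt "-1 0 0" --pt "0 0 0" --pt "0 0 0" --yaw '[0, 0, 0, 0, 0]'

```text
t: 7.18
ee_pos: [548.5, -18.3, 52.2]
orientation: [0.0, 3.138, -0.0]
ft_force: [7.9, 0.7, -0.3]
width: 0.5
grasp_force: 3.4
```

Call:
play_rows --pt "-1 0 0" --pt "0 0 0" --pt "-1 0 0" --pt "0 0 0" --pt "0 0 0" --yaw '[0, 0, 0, 0, 0]'

```text
t: 7.6
ee_pos: [547.6, -18.3, 52.2]
orientation: [0.0, 3.136, -0.0]
ft_force: [10.2, -0.3, -3.2]
width: 0.9
grasp_force: 4.9
```

Call:
play_rows --pt "-1 0 0" --pt "0 0 0" --pt "0 0 0" --yaw '[0, 0, 0]'

```text
t: 7.85
ee_pos: [546.2, -18.3, 52.2]
orientation: [0.0, 3.136, -0.0]
ft_force: [8.6, 0.2, -1.8]
width: 0.3
grasp_force: 4.4
```

Plug 2 is giving way: it has moved 3 mm and the force is now falling. I'll keep drawing it.

Call:
play_rows --pt "-1 0 0" --pt "-1 0 0" --pt "-1 0 0" --pt "-1 0 0" --pt "-1 0 0" --pt "0 0 0" --pt "0 0 0" --yaw '[0, 0, 0, 0, 0, 0, 0]'

```text
t: 8.43
ee_pos: [540.7, -18.3, 52.2]
orientation: [0.0, 3.137, -0.0]
ft_force: [7.0, -0.3, -0.4]
width: 0.3
grasp_force: 3.6
```

Call:
play_rows --pt "-2 0 0" --pt "-3 0 0" --pt "-3 0 0" --pt "-3 0 0" --pt "-3 0 0" --pt "-3 0 0" --pt "-3 0 0" --pt "0 0 0" --yaw '[0, 0, 0, 0, 0, 0, 0, 0]'

```text
t: 9.1
ee_pos: [517.6, -18.2, 51.6]
orientation: [-0.0, -3.14, -0.0]
ft_force: [1.4, 0.2, 1.2]
width: 0.6
grasp_force: 0.8
```

Call:
play_rows --pt "-3 0 0" --pt "-4 0 0" --pt "-4 0 0" --pt "-4 0 0" --pt "-4 0 0" --pt "-3 0 0" --pt "-3 0 0" --pt "-2 0 0" --yaw '[0, 0, 0, 0, 0, 0, 0, 0]'

```text
t: 9.77
ee_pos: [490.8, -18.2, 51.6]
orientation: [0.0, -3.141, -0.0]
ft_force: [1.7, -0.7, 1.8]
width: 1.0
grasp_force: 1.5
```

Call:
play_rows --pt "-1 0 0" --pt "-1 0 0" --pt "0 0 0" --pt "6 0 0" --pt "6 0 0" --pt "0 0 25" --pt "0 0 35" --pt "0 0 40" --yaw '[0, 0, 0, 0, 0, 0, 0, 0]'

```text
t: 10.43
ee_pos: [500.4, -18.1, 151.2]
orientation: [0.0, -3.137, -0.0]
ft_force: [1.7, 0.0, 0.1]
width: 0.3
grasp_force: 0.0
```

Call:
play_rows --pt "0 0 0" --pt "0 0 0" --pt "0 0 0" --yaw '[0, 0, 0]'

```text
t: 10.68
ee_pos: [501.4, -18.1, 151.4]
orientation: [0.0, -3.141, -0.0]
ft_force: [1.1, 0.3, 0.1]
width: 0.6
grasp_force: 0.0
```

```bash
python3 - <<'E'
from h import *
from scipy.spatial.transform import Rotation as R
o=ctrl.get_obs(); print(o["t"],o["ee_pos"],o["ft_force"])
p=viewer.get_image("wrist"); T=np.eye(4);T[:3,:3]=R.from_rotvec(o["orientation"]).as_matrix();T[:3,3]=o["ee_pos"]
W=cloud(p,T@p["hand_eye"]); cv2.imwrite("pics/w2.png",p["pixels"][...,::-1])
m=(W[...,2]>70)&(W[...,2]<92)&(W[...,0]<575)&(W[...,0]>430)
n,l,s,c=cv2.connectedComponentsWithStats(m.astype(np.uint8))
for i in range(1,n):
    if s[i,4]>60: print(s[i],cv2.minAreaRect(W[l==i][:,:2].astype(np.float32)),np.median(W[l==i][:,2]))
W=cloud(viewer.get_image("side"))
m=(W[...,2]>72)&(W[...,2]<92)&(W[...,0]<575)&(W[...,0]>430)&(abs(W[...,1]+20)<150)
n,l,s,c=cv2.connectedComponentsWithStats(m.astype(np.uint8))
for i in range(1,n):
    if s[i,4]>10: print("side",s[i],cv2.minAreaRect(W[l==i][:,:2].astype(np.float32)),np.median(W[l==i][:,2]))
E
```

```text
10.6833 [501.37784824 -18.14436991 151.35506523] [1.13062036 0.27761141 0.14012281]
[230 168  46  14 602] ((477.9918212890625, -18.719009399414062), (35.499755859375, 8.68303394317627), 89.80789947509766) 83.41771181500586
[133 231  49  15 659] ((532.3362426757812, -98.58604431152344), (36.227294921875, 8.988578796386719), 88.5744400024414) 83.01245864805995
[325 230  48  15 664] ((531.520751953125, 61.185447692871094), (36.401432037353516, 9.187602996826172), 88.86249542236328) 83.11647917192829
side [231 192   7  11  36] ((479.7557067871094, -21.459489822387695), (37.96428298950195, 10.538759231567383), 87.28396606445312) 81.41507711169106
side [259 202   8  11  41] ((534.24169921875, -103.18356323242188), (35.67099380493164, 9.194310188293457), 89.7870101928711) 82.80541302042093
```

View pics/w2.png

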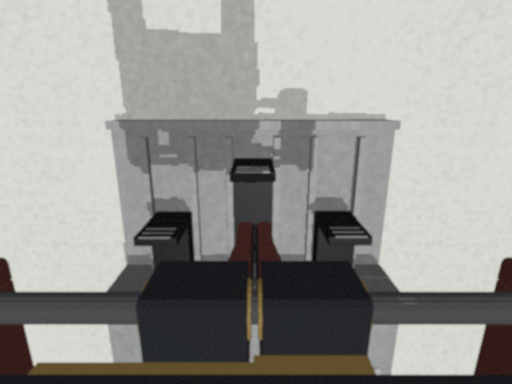

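The wrist view shows the middle plug (tab at column 253, row 170) drawn about 54 mm and lying flat and straight in its lane. The tabs of the other two (row 235) are still home to within 1 mm, and the fingers are clear.

```bash
python3 -c "
from h import *
print(ticket.close_job())"
```

```text
the job is handed in; nothing more can be done
None
```

Plug 2 (the middle one) had the worn catch: I drew it about 54 mm, leaving it flat in its lane. Plug 1 held at 15.6 N, plug 3 was not tugged because plug 2 had already given way, both are still home to within about 1 mm, and the job is handed in with no verdict reported back.

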